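Transfer stream samples from the field carrier to the bench rack, in sampling order

ROBOT

A 6-joint arm with a two-finger parallel gripper is mounted at the origin on a cart in front of the work surface, level with it; the furniture and walls round the work are solid. World frame = base frame: x ahead of the robot, y to its left, z up, the work surface at z = 0. Lengths are in m, angles in rad, forces in N, time in s.
With the tool pointing down it reaches from about 0.325 to 1 m from the base axis. Payload 5.1 kg.
Tool frame: the origin (TCP) lies at the very end of the fingers, on their centre line; the grasp point (between the pads) lies 19 mm behind it; z points along the fingers, y is the line along which they close (so a half turn about z gives the same grasp; the last joint's range is limited). The gripper opens to 85 mm and grips with 20 to 120 N. Pads are 22 mm wide; open, the fingers measure 114 mm over their backs; the gripper's body (76 mm by 85 mm) begins 54 mm behind the grasp point. The pads swing forward as they close: fully open they stand 13 mm farther back than shut.
Start: joints at [-1.306, 0.124, 1.65, -0, 1.367, -0.083], TCP at [0.222, -0.611, 0.231] pointing down, gripper open.
Joint ranges: [-2.61, 2.61], [-1.02, 2.33], [0.03, 2.71], [-1.35, 4.49], [0.32, 2.68], [-2.91, 2.91]. Speed limits (rad/s): [2.57, 2.57, 3.14, 3.14, 3.14, 3.14].

INTERFACE

Orientations are given as a 3x3 rotation matrix whose columns are the frame's x, y, z axes.
In Python, from workcell import readout, vision, env gives the robot as it stands. The module is installed in compiled form; this text tells all that it offers.
- The arm moves only by the tool send_rows, never from a script. Its arguments are lists of equal length, an entry for each row: "linear": the shift along the tool's x, y, z in mm, a list of three; "rotation": the turn, a rotation vector about the tool's x, y, z in rad, a list of three; "gripper": the opening, from 0 (shut) to 1 (fully open). A call has 1 to 12 rows; each row shifts and turns the commanded pose from where the row before left it, along the tool's axes as they then stand; what a row does not reach is not made up. A row lasts 1/8 s, in which the tool goes at most 62.5 mm and 10.7 degrees, less where a joint would pass 70% of its speed; a pose out of reach is approached as far as the arm can. A call is refused whole if a number of a shift passes 62.5 or a number of a turn 0.188, either way. A call with a gripper value outside its range is refused whole. The fingers move at their own pace and stop on an object; the grip force is fixed at half the most. Time passes only in rows, so rows that do not move let the fingers close. It gives the time, the measured TCP pose, the force, the opening and the grip force at its end, in the units of the state.
- readout.observe(): the state, without advancing time (a new reading comes with each control period).
- vision.get_image(name): name is "side" or "top" or "wrist"; returns a dict with "img" (420x560x3 uint8, blue, green, red), "range_z" (420x560 float32, m along the optical axis (not along the pixel's ray), 0 where there is no reading), "camera_matrix" (3x3 intrinsics, pixels), "world_from_camera" (4x4, takes a point from camera to world coordinates). Camera axes: x right, y down, z forward; pixel columns grow to the right and rows downward; lengths in m; the calibration is good to about 2 mm. The wrist camera is an equidistant fisheye: a pixel r from the principal point sees the ray r / f radians off the axis. A picture is of the moment at which its call begins.
- env.job_done(): hands the job in; it is judged then, once.
The state is a dict: "clock": time; "joints": joint angles; "joint_velocities": joint speeds; "joint_efforts": joint torques, N m; "position": TCP position; "tcp_rot": TCP orientation; "force": force on the tool from outside, world axes, zero at the start; "wrist_torque": the same for the moment, N m; "finger_gap": opening from 0.0 (shut) to 1.0 (fully open); "finger_force": force on a finger pad.
Only numpy, scipy, OpenCV 4.12 (cv2) and the standard library are available. Lean on these libraries where they do the work, as an engineer would, in place of code of your own. Each camera call takes 0.05 s, during which the arm holds its last target. There are 200 camera calls.

TASK

The four stream-water samples stand in the field carrier in the order in which they were taken, counted from its handle end, and their place in the row is their only label. Move all four into the bench rack in the same order counted from the bench rack's handle end, so that the tube nearest one handle ends up nearest the other. Keep the tubes upright on the way, lower each one fully into its hole rather than dropping it in, and let go of it.

Things in the scene. Friction and masses are not known exactly. Their poses are not given: they have to be found in the camera images.
- tube_screwcap: Shortest, 82 mm tall: clear frosted sample tube, 21 mm body, flat foot (17 mm flat, rounded edge), 35 g. Origin at the centre of its foot, z up along it. Starts in a foam block, foot 12 mm above the table. Body to 66 mm, then a wide flat white ribbed screw cap, 28 mm in diameter, 16 mm high. Grip across the cap 72 mm above the foot.
- tube_stopper: 92 mm tall: clear frosted sample tube, 21 mm body, flat foot (17 mm flat, rounded edge), 35 g. Origin at the centre of its foot, z up along it. Starts in a foam block, foot 12 mm above the table. Body to 76 mm, then a dark rubber stopper widening upward from 19 to 25 mm. Grip the body 62 mm above the foot.
- tube_slimcap: 102 mm tall: clear frosted sample tube, 21 mm body, flat foot (17 mm flat, rounded edge), 35 g. Origin at the centre of its foot, z up along it. Starts in a foam block, foot 12 mm above the table. Body to 84 mm, then a slim white push-in cap 15 mm in diameter. Grip the body 64 mm above the foot.
- tube_dropper: Tallest, 112 mm: clear frosted sample tube, 21 mm body, flat foot (17 mm flat, rounded edge), 35 g. Origin at the centre of its foot, z up along it. Starts in a foam block, foot 12 mm above the table. Body to 76 mm, then a black ribbed collar (24 mm wide) to 88 mm and a slim rubber teat (12 mm) to the top. Grip the body 62 mm above the foot.
- carrier: Field carrier, fixed: grey tray 60 x 212 mm, 16 mm rim, four foam blocks in a row along its y at x = 0, y = +75 (first), +25, -25, -75 mm (last). Origin: centre of its underside, on the table. A flat grey slotted pull handle stands out 40 mm at its +y end, the handle end, which points to the robot's left within 0.3 rad.
- block_screwcap: Grey foam block 49 x 49 x 36 mm, fixed, in which the screw-cap tube stands at the start; it stays in the carrier. Top 42 mm above the table, bore 25 mm wide, 30 mm deep. Origin: centre of its underside, 6 mm above the table. The four blocks look alike and are shuffled over the carrier's places.
- block_stopper: Grey foam block 49 x 49 x 36 mm, fixed, in which the stopper tube stands at the start; it stays in the carrier. Top 42 mm above the table, bore 25 mm wide, 30 mm deep. Origin: centre of its underside, 6 mm above the table. The four blocks look alike and are shuffled over the carrier's places.
- block_slimcap: Grey foam block 49 x 49 x 36 mm, fixed, in which the slim-cap tube stands at the start; it stays in the carrier. Top 42 mm above the table, bore 25 mm wide, 30 mm deep. Origin: centre of its underside, 6 mm above the table. The four blocks look alike and are shuffled over the carrier's places.
- block_dropper: Grey foam block 49 x 49 x 36 mm, fixed, in which the dropper tube stands at the start; it stays in the carrier. Top 42 mm above the table, bore 25 mm wide, 30 mm deep. Origin: centre of its underside, 6 mm above the table. The four blocks look alike and are shuffled over the carrier's places.
- rack: Bench rack, fixed: plain light wood, 58 x 212 mm, base and drilled upper plate (top 42 mm above the table). Origin: centre of its underside, on the table. Four 27 mm holes along its y at x = 0, y = +75 (first), +25, -25, -75 mm (last); a seated foot is 6 mm above the table. A steel bar handle stands out 32 mm at its +y end, the handle end. It may be turned any way round.
Things that resemble listed ones, but are neither listed nor needed, are in the scene too. What is shaped like the tube_screwcap but yellow is not meant.

How it is judged:
By the outcome, as a careful person would: the job done as asked, in the order asked, and still so for the second after the job is handed in, with the robot touching nothing.
It also fails if it takes over 93 s, if anything falls off the work surface, if the arm or the gripper's body presses on something with over 40 N, if the wrist force passes 120 N, or if a joint passes its speed limit or range.

## Working session

There is one attempt and no reset: what is moved stays moved. The work goes in short steps, Python scripts to look and compute and a tool call to move; the robot and the scene stay as the last step left them, time stands still between calls to the robot, and variables do not carry over. Pictures are saved under pics/ and viewed, at most 14 in all, crops included, and the job is handed in when it is done.

Besides the shell and the picture viewer there is one more tool, called after "Emit:" by a JSON object that holds its "method" and its "body", one argument or row to a line. send_rows: Moves the arm, as the interface text tells. Its arguments: {"type":"object","properties":{"linear":{"type":"array","items":{"type":"array","items":{"type":"number"}}},"rotation":{"type":"array","items":{"type":"array","items":{"type":"number"}}},"gripper":{"type":"array","items":{"type":"number"}}},"required":["linear","rotation","gripper"]}

```bash
mkdir -p pics; python3 - <<'E'
from workcell import readout, vision
import cv2,pickle,numpy as np
s=readout.observe();print({k:np.round(v,3).tolist() for k,v in s.items()})
for n in("top","side"):
    d=vision.get_image(n);pickle.dump(d,open(f"{n}.pkl","wb"));cv2.imwrite(f"pics/{n}0.png",d["img"]);print(n,d["camera_matrix"],d["world_from_camera"].round(3))
E
```

```text
{'clock': 0.0, 'joints': [-1.306, 0.125, 1.652, 0.0, 1.367, -0.083], 'joint_velocities': [0.001, 0.002, 0.0, 0.001, 0.0, -0.0], 'joint_efforts': [0.001, -42.362, -36.545, -0.0, 0.007, -0.0], 'position': [0.221, -0.611, 0.23], 'tcp_rot': [[0.94, 0.341, -0.001], [0.341, -0.94, 0.002], [0.0, -0.002, -1.0]], 'force': [-0.225, -0.189, 0.292], 'wrist_torque': [-0.011, 0.006, -0.002], 'finger_force': 0.0, 'finger_gap': 0.998}
top [[491.50560731   0.         271.14281062]
 [  0.         491.50560731 203.30455358]
 [  0.           0.           1.        ]] [[ 0.009 -0.991  0.137  0.399]
 [-1.    -0.013 -0.026  0.112]
 [ 0.027 -0.136 -0.99   0.922]
 [ 0.     0.     0.     1.   ]]
side [[434.82752533   0.         284.0272686 ]
 [  0.         434.82752533 209.37741059]
 [  0.           0.           1.        ]] [[-0.822 -0.252  0.51   0.034]
 [-0.569  0.324 -0.756  0.787]
 [ 0.025 -0.912 -0.41   0.416]
 [ 0.     0.     0.     1.   ]]
```

View pics/top0.png

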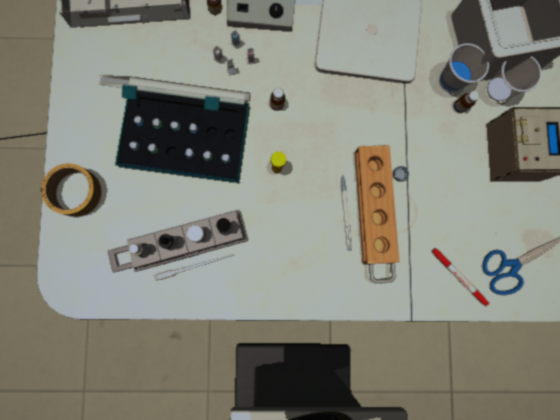

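View pics/side0.png

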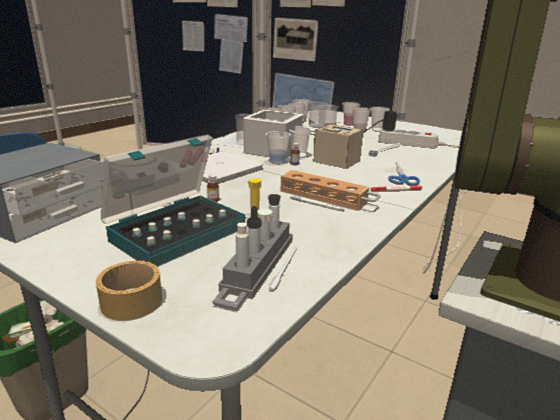

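The top view shows the carrier at the left, with its handle at (120,259) and tubes at about (139,248), (167,240), (195,232) and (224,226). The rack is in the middle, with its bar handle at (381,272) and holes at (381,244), (379,217), (377,190) and (375,163). The yellow decoy stands at (278,160). I'll enlarge both views next.

```bash
python3 - <<'E'
import cv2,pickle,numpy as np
t=pickle.load(open("top.pkl","rb"))["img"];s=pickle.load(open("side.pkl","rb"))["img"]
f=lambda im,x,y,w,h,k:cv2.resize(im[y:y+h,x:x+w],None,fx=k,fy=k,interpolation=cv2.INTER_CUBIC)
cv2.imwrite("pics/c1.png",f(t,100,200,155,75,5))
cv2.imwrite("pics/c2.png",f(s,205,175,100,130,4.6))
cv2.imwrite("pics/c3.png",f(t,335,140,80,145,4))
E
```

```text
(no output)
```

View pics/c1.png

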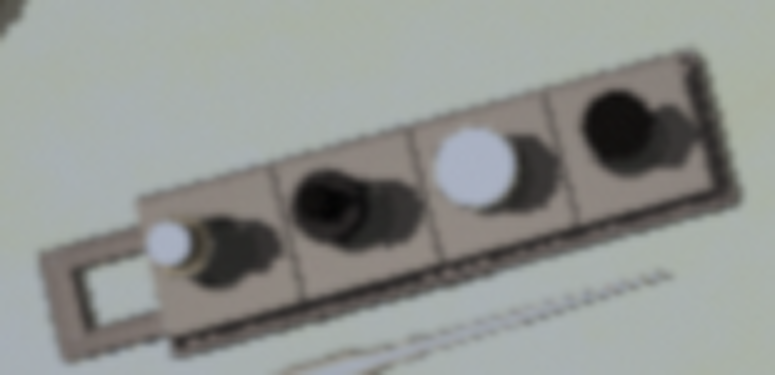

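View pics/c2.png

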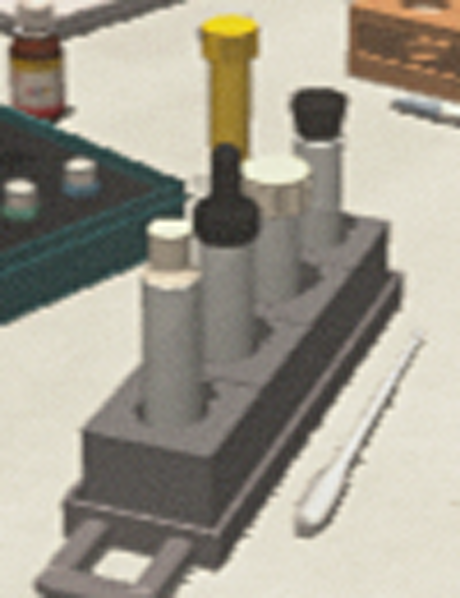

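View pics/c3.png

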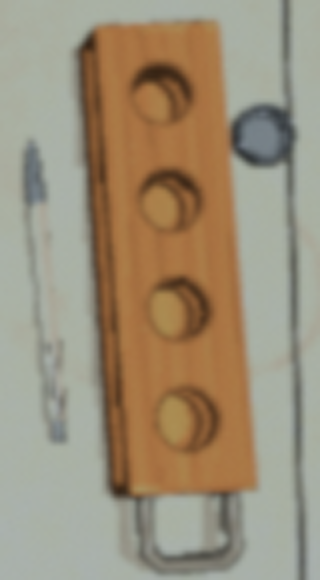

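Order from the handle is slim cap, dropper, screw cap, stopper. Only the yellow decoy, at side (255,183) and top (278,160), looks similar, and it's outside the carrier. Rack hole 1 is at the bar handle, at the bottom of the crop. Next I'll triangulate the cap tops and the rack.

```bash
cat > h.py <<'E'
import numpy as np,pickle
def ld(n):return pickle.load(open(n+".pkl","rb"))
def ray(d,u,v):
    K=d["camera_matrix"];T=d["world_from_camera"]
    r=T[:3,:3]@np.array([(u-K[0,2])/K[0,0],(v-K[1,2])/K[1,1],1]);return T[:3,3],r
def plane(d,u,v,z):
    o,r=ray(d,u,v);return o+r*(z-o[2])/r[2]
def tri(a,b):
    (o,r),(p,q)=a,b
    s=np.linalg.lstsq(np.c_[r,-q],p-o,rcond=None)[0];A=o+r*s[0];B=p+q*s[1];return (A+B)/2,np.linalg.norm(A-B)
def dep(d,u,v):
    o,r=ray(d,u,v);i,j=int(round(v)),int(round(u));return o+r*np.median(d["range_z"][i-1:i+2,j-1:j+2])
def un(c,x,y,k):return (c[0]+.5)/k-.5+x,(c[1]+.5)/k-.5+y
E
python3 - <<'E'
from h import *
t,s=ld("top"),ld("side")
for n,a,b,h in[("slim",(168,244),(169,229),114),("drop",(325,203),(226,150),124),("screw",(475,168),(276,168),94),("stop",(617,130),(320,97),104)]:
    a=un(a,100,200,5);b=un(b,205,175,4.6)
    p,e=tri(ray(t,*a),ray(s,*b));print(n,p.round(4),"err",round(e,4),"topdepth",dep(t,*a).round(4),"plane",plane(t,*a,h/1000).round(4), plane(s,*b,h/1000).round(4))
print("block corners z42")
for c in[(140,200),(685,57),(712,188),(165,335)]:
    a=un(c,100,200,5);print(plane(t,*a,.042).round(4),dep(t,a[0],a[1]).round(4))
print("rack")
for c in[(97,27),(218,20),(254,489),(133,495),(161,93),(171,202),(181,309),(187,419)]:
    a=un(c,335,140,4);print(plane(t,*a,.042).round(4))
print([dep(t,*un(c,335,140,4)).round(4) for c in[(140,148),(165,255),(175,365)]])
E
```

```text
slim [0.433  0.3157 0.1118] err 0.0007 topdepth [0.4332 0.3153 0.1143] plane [0.4332 0.3153 0.114 ] [0.4297 0.319  0.114 ]
drop [0.4473 0.2644 0.1193] err 0.0014 topdepth [0.4465 0.2633 0.123 ] plane [0.4465 0.2631 0.124 ] [0.4415 0.273  0.124 ]
screw [0.4602 0.219  0.0924] err 0.0012 topdepth [0.4605 0.219  0.0951] plane [0.4606 0.2191 0.094 ] [0.4574 0.2217 0.094 ]
stop [0.4731 0.1711 0.1033] err 0.0 topdepth [0.4731 0.1711 0.1037] plane [0.473  0.1711 0.104 ] [0.4722 0.1724 0.104 ]
block corners z42
[0.4517 0.344  0.042 ] [0.4533 0.3507 0.0168]
[0.5053 0.1517 0.042 ] [0.5087 0.1529 0.0146]
[0.4583 0.1411 0.042 ] [0.4586 0.1413 0.0366]
[0.4043 0.333  0.042 ] [0.4045 0.3408 0.0108]
rack
[ 0.6284 -0.0716  0.042 ]
[ 0.6327 -0.128   0.042 ]
[ 0.4171 -0.1391  0.042 ]
[ 0.4139 -0.0845  0.042 ]
[ 0.5977 -0.1007  0.042 ]
[ 0.547  -0.1043  0.042 ]
[ 0.4979 -0.1079  0.042 ]
[ 0.4481 -0.1095  0.042 ]
[array([ 0.5718, -0.0904,  0.0424]), array([ 0.5224, -0.1009,  0.0425]), array([ 0.4723, -0.1044,  0.0429])]
```

```bash
cat >> h.py <<'E'
def go(x,y,z,psi=None):
    from workcell import readout
    s=readout.observe();R=np.array(s["tcp_rot"]);p=np.array(s["position"])
    d=R.T@(np.array([x,y,z])-p)*1000;ps=np.arctan2(R[1,0],R[0,0])
    print("clk",round(s["clock"],2),"pos",p.round(4),"psi",round(ps,4),"zax",R[:,2].round(4),"q",np.round(s["joints"],2),"F",np.round(s["force"],1),"gap",round(s["finger_gap"],3))
    print("tool shift mm",d.round(1),"rot z needed",None if psi is None else round(-((psi-ps+np.pi)%(2*np.pi)-np.pi),3))
E
python3 - <<'E'
from h import *
t=ld("top")
for c in[(400,173),(243,178),(278,160),(235,130),(150,90),(346,200)]:print(c,dep(t,*c).round(3))
go(.523,-.106,.26)
E
```

```text
(400, 173) [ 0.588 -0.159  0.002]
(243, 178) [0.574 0.143 0.   ]
(278, 160) [0.591 0.079 0.083]
(235, 130) [0.66  0.158 0.026]
(150, 90) [0.678 0.285 0.178]
(346, 200) [ 0.533 -0.052  0.009]
clk 0.1 pos [ 0.2214 -0.6105  0.2301] psi 0.3478 zax [-5.0e-04  1.9e-03 -1.0e+00] q [-1.31  0.12  1.65  0.    1.37 -0.08] F [-0.2  0.6 -0.6] gap 0.998
tool shift mm [ 455.5 -371.6  -29. ] rot z needed None
```

Emit:
{"method": "send_rows", "body": {
  "linear": [
    [20,-15,-3],
    [38,-31,-3],
    [40,-33,-3],
    [40,-33,-3],
    [40,-33,-3],
    [40,-33,-3],
    [40,-33,-3],
    [40,-33,-3],
    [40,-33,-3],
    [40,-33,-2],
    [40,-33,0],
    [38,-32,0]
  ],
  "rotation": [
    [0,0,0],
    [0,0,0],
    [0,0,0],
    [0,0,0],
    [0,0,0],
    [0,0,0],
    [0,0,0],
    [0,0,0],
    [0,0,0],
    [0,0,0],
    [0,0,0],
    [0,0,0]
  ],
  "gripper": [0.6,0.6,0.6,0.6,0.6,0.6,0.6,0.6,0.6,0.6,0.6,0.6]
}}

```text
clock: 1.6
position: [0.5225, -0.1003, 0.2604]
tcp_rot: [[0.94, 0.342, 0.0], [0.342, -0.94, 0.0], [0.0, -0.0, -1.0]]
force: [0.5, 0.2, 0.4]
finger_gap: 0.605
finger_force: 0.0
```

Emit:
{"method": "send_rows", "body": {
  "linear": [
    [20,-16,0],
    [0,0,0]
  ],
  "rotation": [
    [0,0,0],
    [0,0,0]
  ],
  "gripper": [0.6,0.6]
}}

```text
clock: 1.85
position: [0.5356, -0.0789, 0.2601]
tcp_rot: [[0.939, 0.344, -0.001], [0.344, -0.939, 0.0], [-0.0, -0.001, -1.0]]
force: [-0.5, 0.1, 0.1]
finger_gap: 0.601
finger_force: 0.0
```

```bash
python3 - <<'E'
from h import *
from workcell import vision
import cv2
d=vision.get_image("wrist");pickle.dump(d,open("w1.pkl","wb"))
print(d["camera_matrix"],d["world_from_camera"].round(3))
cv2.imwrite("pics/w1.png",d["img"])
go(.4332,.3153,.2,1.841)
E
```

```text
[[325.1922621    0.         283.34721865]
 [  0.         325.1922621  206.13998028]
 [  0.           0.           1.        ]] [[ 0.344 -0.889 -0.303  0.615]
 [-0.939 -0.326 -0.109 -0.051]
 [-0.002  0.322 -0.947  0.403]
 [ 0.     0.     0.     1.   ]]
clk 1.9 pos [ 0.5353 -0.08    0.2601] psi 0.3501 zax [-7.e-04 -0.e+00 -1.e+00] q [-0.25 -0.13  1.86 -0.    1.42  0.97] F [ 0.5 -0.5 -0.4] gap 0.598
tool shift mm [  39.7 -406.3   60.2] rot z needed -1.491
```

View pics/w1.png

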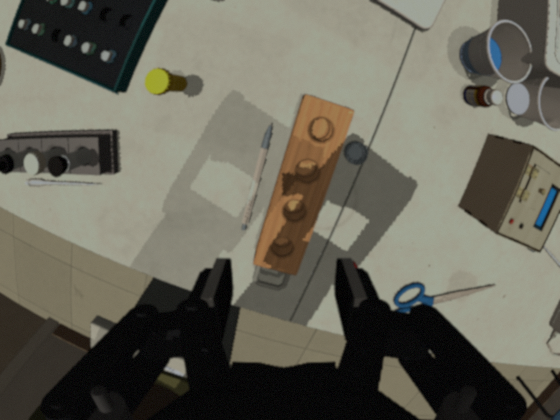

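The wrist view shows the rack with its handle at (272,278) and hole tops at about (283,243), (294,208), (308,168) and (321,127). I'll check these against the top-camera estimate and start toward the carrier.

```bash
cat >> h.py <<'E'
def fray(d,u,v):
    K=d["camera_matrix"];T=d["world_from_camera"];x,y=u-K[0,2],v-K[1,2];r=np.hypot(x,y);th=r/K[0,0]
    return T[:3,3],T[:3,:3]@np.array([np.sin(th)*x/r,np.sin(th)*y/r,np.cos(th)])
def fplane(d,u,v,z):
    o,r=fray(d,u,v);return o+r*(z-o[2])/r[2]
def fproj(d,P):
    K=d["camera_matrix"];T=d["world_from_camera"];c=T[:3,:3].T@(np.array(P)-T[:3,3]);th=np.arctan2(np.hypot(c[0],c[1]),c[2]);a=np.arctan2(c[1],c[0])
    return K[0,2]+K[0,0]*th*np.cos(a),K[1,2]+K[0,0]*th*np.sin(a)
E
python3 - <<'E'
from h import *
import cv2
d=ld("w1");im=d["img"]
y=np.array([.0571,.9984])  # rack row dir: (cos,sin)
u=np.array([.9984,.0571]);v=np.array([-.0571,.9984]);c=np.array([.5228,-.1057])
k=5;x0,y0=235,85
o=cv2.resize(im[y0:y0+195,x0:x0+130],None,fx=3,fy=3,interpolation=cv2.INTER_CUBIC);k=3
def px(p):
    a=fproj(d,[*p,.042]);return [int(round((a[0]-x0+.5)*k)),int(round((a[1]-y0+.5)*k))]
for s in(-.075,-.025,.025,.075):
    q=[px(c+u*s+.0135*(u*np.cos(t)+v*np.sin(t))) for t in np.linspace(0,6.28,40)]
    cv2.polylines(o,[np.array(q)],True,(0,255,0),1)
q=[px(c+u*a*.106+v*b*.029) for a,b in((1,1),(1,-1),(-1,-1),(-1,1))]
cv2.polylines(o,[np.array(q)],True,(255,0,0),1)
t=ld("top");o2=cv2.resize(t["img"][140:285,335:415],None,fx=4,fy=4,interpolation=cv2.INTER_CUBIC)
def px(p):
    T=t["world_from_camera"];K=t["camera_matrix"];e=K@(T[:3,:3].T@(np.array([*p,.042])-T[:3,3]));e/=e[2];return [int((e[0]-335+.5)*4),int((e[1]-140+.5)*4)]
for s in(-.075,-.025,.025,.075):
    cv2.polylines(o2,[np.array([px(c+u*s+.0135*(u*np.cos(h)+v*np.sin(h))) for h in np.linspace(0,6.28,40)])],True,(0,255,0),1)
o=np.hstack([o,cv2.copyMakeBorder(o2,0,max(0,o.shape[0]-o2.shape[0]),0,0,0)[:o.shape[0]]])
cv2.imwrite("pics/ov.png",o);print(o.shape)
E
```

```text
(585, 710, 3)
```

View pics/ov.png

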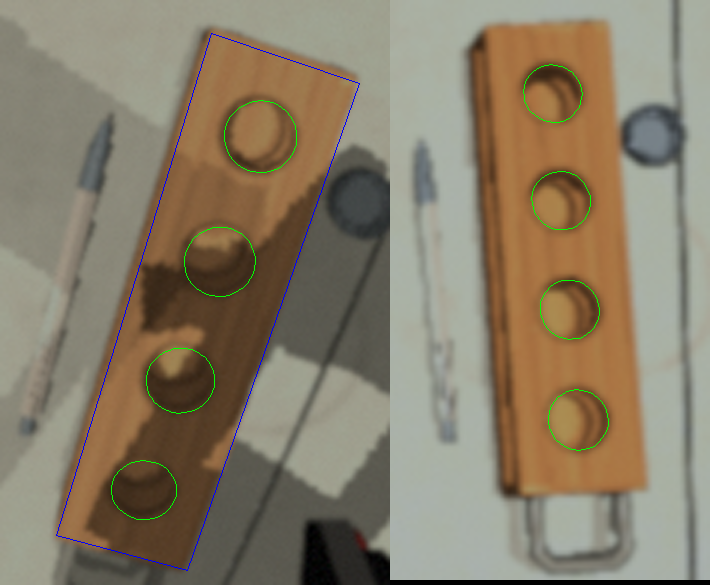

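Emit:
{"method": "send_rows", "body": {
  "linear": [
    [2,-18,3],
    [4,-40,3],
    [4,-40,3],
    [4,-40,3],
    [4,-40,3],
    [4,-40,3],
    [4,-40,3],
    [4,-40,3],
    [4,-40,3],
    [4,-40,3],
    [2,-28,0],
    [0,0,0]
  ],
  "rotation": [
    [0,0,-0.1],
    [0,0,0],
    [0,0,0],
    [0,0,0],
    [0,0,0],
    [0,0,0],
    [0,0,0],
    [0,0,0],
    [0,0,0],
    [0,0,0],
    [0,0,0],
    [0,0,0]
  ],
  "gripper": [0.6,0.6,0.6,0.6,0.6,0.6,0.6,0.6,0.6,0.6,0.6,0.6]
}}

```text
clock: 3.4
position: [0.3971, 0.3026, 0.2302]
tcp_rot: [[0.901, 0.434, -0.0], [0.434, -0.901, -0.0], [-0.0, 0.0, -1.0]]
force: [-0.3, -0.2, -0.4]
finger_gap: 0.597
finger_force: 0.0
```

Emit:
{"method": "send_rows", "body": {
  "linear": [
    [0,0,0],
    [0,0,0],
    [0,0,0],
    [0,0,0],
    [0,0,0],
    [0,0,0],
    [0,0,0],
    [0,0,0],
    [0,0,0]
  ],
  "rotation": [
    [0,0,-0.18],
    [0,0,-0.18],
    [0,0,-0.18],
    [0,0,-0.18],
    [0,0,-0.18],
    [0,0,-0.18],
    [0,0,-0.18],
    [0,0,-0.131],
    [0,0,0]
  ],
  "gripper": [0.6,0.6,0.6,0.6,0.6,0.6,0.6,0.6,0.6]
}}

```text
clock: 4.53
position: [0.3982, 0.3011, 0.2304]
tcp_rot: [[-0.261, 0.965, 0.0], [0.965, 0.261, -0.0], [-0.0, 0.0, -1.0]]
force: [0.2, -0.3, -0.0]
finger_gap: 0.6
finger_force: 0.0
```

```bash
python3 - <<'E'
from h import *
from workcell import vision
import cv2
d=vision.get_image("wrist");pickle.dump(d,open("w2.pkl","wb"))
for n,p in dict(slim=(.4332,.3153,.114),drop=(.4468,.2634,.124),screw=(.4604,.219,.094),stop=(.4731,.1711,.104)).items():print(n,np.round(fproj(d,p),1))
cv2.imwrite("pics/w2.png",d["img"])
go(.4332,.3153,.2,1.841)
E
```

```text
slim [326.8 194.3]
drop [324.8 257. ]
screw [320.4 283.7]
stop [318.5 327.2]
clk 4.58 pos [0.3981 0.3013 0.2304] psi 1.8348 zax [ 3.e-04 -2.e-04 -1.e+00] q [ 0.54 -0.22  1.98 -0.    1.38  0.28] F [-0.1  0.8 -1.1] gap 0.601
tool shift mm [ 4.3 37.5 30.4] rot z needed -0.006
```

View pics/w2.png

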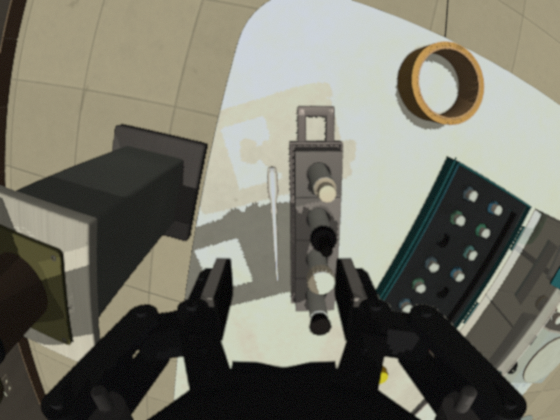

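The wrist view agrees: slim cap near (326,192), dropper (323,236), screw cap (320,283), stopper (319,323). I'll check the offset with centroids and move over the slim-cap tube.

```bash
python3 - <<'E'
from h import *
import cv2
d=ld("w2");im=d["img"]
o=cv2.resize(im[165:345,290:350],None,fx=3.3,fy=3.3,interpolation=cv2.INTER_CUBIC)
cv2.imwrite("pics/c4.png",o)
g=cv2.cvtColor(im,cv2.COLOR_BGR2GRAY)
for n,(x0,y0,x1,y1),z in[("slim",(312,174,345,205),.114),("screw",(304,266,338,300),.094)]:
    m=(g[y0:y1,x0:x1]>150).astype(np.uint8);k,l,st,ce=cv2.connectedComponentsWithStats(m);i=1+st[1:,4].argmax();c=ce[i]+(x0,y0);print(n,st[i],c,fplane(d,*c,z).round(4))
E
```

```text
slim [  7  12  17  17 223] [327.25560538 193.70403587] [0.4334 0.3159 0.114 ]
screw [ 10   6  21  22 355] [323.65633803 281.87323944] [0.4629 0.2218 0.094 ]
```

View pics/c4.png

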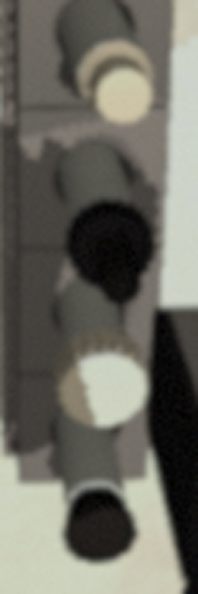

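Emit:
{"method": "send_rows", "body": {
  "linear": [
    [1,12,5],
    [2,13,10],
    [1,12,10],
    [0,0,5],
    [0,0,0]
  ],
  "rotation": [
    [0,0,0],
    [0,0,0],
    [0,0,0],
    [0,0,0],
    [0,0,0]
  ],
  "gripper": [0.6,0.6,0.6,0.6,0.6]
}}

```text
clock: 5.2
position: [0.432, 0.316, 0.1992]
tcp_rot: [[-0.265, 0.964, -0.002], [0.964, 0.265, -0.001], [-0.001, -0.002, -1.0]]
force: [-0.5, -0.9, 0.5]
finger_gap: 0.599
finger_force: 0.0
```

```bash
python3 - <<'E'
from h import *
go(.4332,.3153,.057,1.841)
E
```

```text
clk 5.2 pos [0.432  0.316  0.1992] psi 1.8388 zax [-0.0019 -0.0011 -1.    ] q [ 0.53 -0.11  1.94  0.    1.31  0.26] F [-0.5 -0.9  0.5] gap 0.599
tool shift mm [ -0.9   1.3 142.2] rot z needed -0.002
```

Two views agree within 0.7 mm. Lowering and gripping.

Emit:
{"method": "send_rows", "body": {
  "linear": [
    [0,1,20],
    [0,0,30],
    [0,0,30],
    [0,0,30],
    [0,0,20],
    [0,0,12],
    [0,0,0],
    [0,0,0],
    [0,0,0],
    [0,0,0],
    [0,0,0]
  ],
  "rotation": [
    [0,0,0],
    [0,0,0],
    [0,0,0],
    [0,0,0],
    [0,0,0],
    [0,0,0],
    [0,0,0],
    [0,0,0],
    [0,0,0],
    [0,0,0],
    [0,0,0]
  ],
  "gripper": [0.6,0.6,0.6,0.6,0.6,0.6,0.6,0,0,0,0]
}}

```text
clock: 6.58
position: [0.4341, 0.3169, 0.0595]
tcp_rot: [[-0.265, 0.964, 0.002], [0.964, 0.265, 0.001], [0.001, 0.002, -1.0]]
force: [-0.3, -1.1, 5.2]
finger_gap: 0.227
finger_force: 58.8
```

```bash
python3 - <<'E'
from h import *
go(.4332,.3153,.205)
E
```

```text
clk 6.58 pos [0.4341 0.3169 0.0595] psi 1.8388 zax [ 0.0017  0.001  -1.    ] q [0.53 0.05 2.04 0.   1.05 0.26] F [-0.3 -1.1  5.2] gap 0.227
tool shift mm [  -1.3   -1.  -145.5] rot z needed None
```

Emit:
{"method": "send_rows", "body": {
  "linear": [
    [0,0,-15],
    [0,0,-30],
    [0,0,-35],
    [0,0,-35],
    [0,0,-30],
    [-12,-3,0],
    [-34,-8,0],
    [-40,-10,0],
    [-40,-10,0],
    [-40,-10,0],
    [-40,-10,0],
    [-40,-10,0]
  ],
  "rotation": [
    [0,0,0],
    [0,0,0],
    [0,0,0],
    [0,0,0],
    [0,0,0],
    [0,0,0],
    [0,0,0],
    [0,0,0],
    [0,0,0],
    [0,0,0],
    [0,0,0],
    [0,0,0]
  ],
  "gripper": [0,0,0,0,0,0,0,0,0,0,0,0]
}}

```text
clock: 8.07
position: [0.4383, 0.0613, 0.2016]
tcp_rot: [[-0.265, 0.964, -0.002], [0.964, 0.265, -0.0], [0.0, -0.002, -1.0]]
force: [-0.0, -0.6, 0.1]
finger_gap: 0.233
finger_force: 58.5
```

Emit:
{"method": "send_rows", "body": {
  "linear": [
    [-40,-10,0],
    [-40,-9,0],
    [-40,-9,0],
    [-34,-8,0],
    [-14,-3,0],
    [0,0,0]
  ],
  "rotation": [
    [0,0,0],
    [0,0,0],
    [0,0,0],
    [0,0,0],
    [0,0,-0.05],
    [0,0,-0.1]
  ],
  "gripper": [0,0,0,0,0,0]
}}

```text
clock: 8.82
position: [0.4451, -0.1105, 0.2015]
tcp_rot: [[-0.406, 0.914, -0.003], [0.914, 0.406, 0.001], [0.002, -0.002, -1.0]]
force: [0.6, -0.2, -0.7]
finger_gap: 0.231
finger_force: 58.5
```

Emit:
{"method": "send_rows", "body": {
  "linear": [
    [0,0,0],
    [0,0,0],
    [0,0,0],
    [0,0,0],
    [0,0,0],
    [0,0,0],
    [0,0,0],
    [0,0,0],
    [0,0,0]
  ],
  "rotation": [
    [0,0,-0.17],
    [0,0,-0.17],
    [0,0,-0.17],
    [0,0,-0.17],
    [0,0,-0.17],
    [0,0,-0.17],
    [0,0,-0.14],
    [0,0,-0.05],
    [0,0,0]
  ],
  "gripper": [0,0,0,0,0,0,0,0,0]
}}

```text
clock: 9.95
position: [0.4454, -0.1093, 0.2018]
tcp_rot: [[-0.998, -0.056, -0.002], [-0.056, 0.998, 0.001], [0.002, 0.001, -1.0]]
force: [-0.1, -0.4, -0.0]
finger_gap: 0.23
finger_force: 58.5
```

```bash
python3 - <<'E'
from h import *
go(.4481,-.1097,.12,3.199)
E
```

```text
clk 9.95 pos [ 0.4454 -0.1093  0.2018] psi -3.0854 zax [-2.4e-03  7.0e-04 -1.0e+00] q [-0.36 -0.3   2.09 -0.    1.35 -1.98] F [-0.1 -0.4 -0. ] gap 0.23
tool shift mm [-2.9 -0.7 81.8] rot z needed -0.001
```

Emit:
{"method": "send_rows", "body": {
  "linear": [
    [-2,-0.7,20],
    [0,0,40],
    [0,0,30],
    [0,0,8],
    [0,0,0]
  ],
  "rotation": [
    [0,0,0],
    [0,0,0],
    [0,0,0],
    [0,0,0],
    [0,0,0]
  ],
  "gripper": [0,0,0,0,0]
}}

```text
clock: 10.58
position: [0.4483, -0.1098, 0.1051]
tcp_rot: [[-0.998, -0.057, -0.001], [-0.057, 0.998, 0.0], [0.001, 0.0, -1.0]]
force: [-0.2, 0.1, -0.3]
finger_gap: 0.224
finger_force: 58.6
```

```bash
python3 - <<'E'
from h import *
from workcell import vision
import cv2
go(.4481,-.1097,.0535,3.199)
a=vision.get_image("side");b=vision.get_image("wrist")
A=cv2.resize(a["img"][130:225,270:390],None,fx=3.5,fy=3.5,interpolation=cv2.INTER_CUBIC)
B=cv2.resize(b["img"][100:330,200:340],None,fx=2,fy=2,interpolation=cv2.INTER_CUBIC)
H=max(A.shape[0],B.shape[0]);P=lambda i:cv2.copyMakeBorder(i,0,H-i.shape[0],0,0,0)
o=np.hstack([P(A),P(B)]);print(o.shape);cv2.imwrite("pics/p1.png",o)
E
```

```text
clk 10.57 pos [ 0.4483 -0.1098  0.1051] psi -3.0848 zax [-9.e-04  3.e-04 -1.e+00] q [-0.36 -0.19  2.18 -0.    1.15 -1.98] F [-0.2  0.1 -0.3] gap 0.224
tool shift mm [ 0.1  0.1 51.6] rot z needed -0.001
(460, 700, 3)
```

View pics/p1.png

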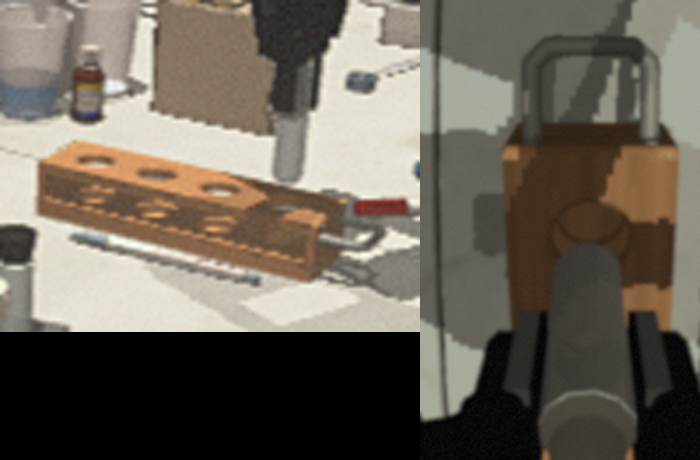

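The slim-cap tube hangs upright over hole 1 (crop: foot at (288,178), hole at (288,210)) and is laterally centred in the wrist view. Lowering it in.

Emit:
{"method": "send_rows", "body": {
  "linear": [
    [0,0,10],
    [0,0,15],
    [0,0,15],
    [0,0,7],
    [0,0,2],
    [0,0,0]
  ],
  "rotation": [
    [0,0,0],
    [0,0,0],
    [0,0,0],
    [0,0,0],
    [0,0,0],
    [0,0,0]
  ],
  "gripper": [0,0,0,0,0,0]
}}

```text
clock: 11.42
position: [0.4487, -0.1099, 0.0564]
tcp_rot: [[-0.998, -0.057, 0.0], [-0.057, 0.998, -0.0], [-0.0, -0.0, -1.0]]
force: [0.6, -0.3, 0.2]
finger_gap: 0.227
finger_force: 58.6
```

Emit:
{"method": "send_rows", "body": {
  "linear": [
    [0,0,1.5],
    [0,0,1],
    [0,0,0]
  ],
  "rotation": [
    [0,0,0],
    [0,0,0],
    [0,0,0]
  ],
  "gripper": [0,0,0]
}}

```text
clock: 11.8
position: [0.4486, -0.1098, 0.0539]
tcp_rot: [[-0.998, -0.057, 0.0], [-0.057, 0.998, -0.0], [-0.0, -0.0, -1.0]]
force: [0.5, -0.0, 0.6]
finger_gap: 0.229
finger_force: 58.6
```

No contact yet, so I'll keep creeping down.

Emit:
{"method": "send_rows", "body": {
  "linear": [
    [0,0,1],
    [0,0,0.8],
    [0,0,0]
  ],
  "rotation": [
    [0,0,0],
    [0,0,0],
    [0,0,0]
  ],
  "gripper": [0,0,0]
}}

```text
clock: 12.18
position: [0.4491, -0.1099, 0.0535]
tcp_rot: [[-0.998, -0.057, 0.0], [-0.057, 0.998, 0.0], [-0.0, 0.0, -1.0]]
force: [-3.0, 0.2, 8.8]
finger_gap: 0.23
finger_force: 59.6
```

Contact at 53.5 mm, which is the expected seated height. Releasing and rising, then moving to the second tube.

Emit:
{"method": "send_rows", "body": {
  "linear": [
    [0,0,0],
    [0,0,0],
    [0,0,0],
    [0,0,-10],
    [0,0,-30],
    [0,0,-40],
    [0,0,-40],
    [0,0,-30],
    [0,15,0],
    [-2,35,0],
    [-2,40,0],
    [-2,40,0]
  ],
  "rotation": [
    [0,0,0],
    [0,0,0],
    [0,0,0],
    [0,0,0],
    [0,0,0],
    [0,0,0],
    [0,0,0],
    [0,0,0],
    [0,0,0],
    [0,0,0],
    [0,0,0],
    [0,0,0]
  ],
  "gripper": [0.6,0.6,0.6,0.6,0.6,0.6,0.6,0.6,0.6,0.6,0.6,0.6]
}}

```text
clock: 13.68
position: [0.4459, 0.0221, 0.2004]
tcp_rot: [[-0.998, -0.057, -0.002], [-0.057, 0.998, 0.0], [0.002, 0.001, -1.0]]
force: [0.3, -0.0, -0.8]
finger_gap: 0.605
finger_force: 0.0
```

Emit:
{"method": "send_rows", "body": {
  "linear": [
    [-3,40,0],
    [-3,40,0],
    [-2,40,0],
    [-2,40,0],
    [-2,40,0],
    [-2,30,0],
    [0,15,0],
    [0,0,0],
    [0,0,0],
    [0,0,0],
    [0,0,0],
    [0,0,0]
  ],
  "rotation": [
    [0,0,0],
    [0,0,0],
    [0,0,0],
    [0,0,0],
    [0,0,0],
    [0,0,0],
    [0,0,0.06],
    [0,0,0.17],
    [0,0,0.17],
    [0,0,0.17],
    [0,0,0.17],
    [0,0,0.17]
  ],
  "gripper": [0.6,0.6,0.6,0.6,0.6,0.6,0.6,0.6,0.6,0.6,0.6,0.6]
}}

```text
clock: 15.18
position: [0.4456, 0.2659, 0.2002]
tcp_rot: [[-0.654, 0.756, -0.003], [0.756, 0.654, -0.001], [0.001, -0.003, -1.0]]
force: [-0.3, 0.8, -0.1]
finger_gap: 0.602
finger_force: 0.0
```

Emit:
{"method": "send_rows", "body": {
  "linear": [
    [0,0,0],
    [0,0,0],
    [0,0,0],
    [0,0,0]
  ],
  "rotation": [
    [0,0,0.17],
    [0,0,0.17],
    [0,0,0.1],
    [0,0,0]
  ],
  "gripper": [0.6,0.6,0.6,0.6]
}}

```text
clock: 15.68
position: [0.4459, 0.2658, 0.2005]
tcp_rot: [[-0.276, 0.961, -0.002], [0.961, 0.276, -0.001], [-0.0, -0.003, -1.0]]
force: [-0.0, 0.6, 0.2]
finger_gap: 0.599
finger_force: 0.0
```

```bash
python3 - <<'E'
from h import *
d=ld("w2");t=ld("top")
P=lambda c:((c[0]+.5)/3.3-.5+290,(c[1]+.5)/3.3-.5+165)
for n,c,e,z in[("drop",(122,285),(325,203),.124),("stop",(99,525),(617,130),.104)]:
    print(n,fplane(d,*P(c),z).round(4),tri(fray(d,*P(c)),ray(t,*un(e,100,200,5))))
go(.4468,.2655,.055,1.841)
E
```

```text
drop [0.4465 0.2694 0.124 ] (array([0.44795465, 0.2651599 , 0.11513778]), np.float64(0.001986654994096528))
stop [0.4728 0.176  0.104 ] (array([0.47413952, 0.17166482, 0.09840519]), np.float64(0.0012351207445085357))
clk 15.68 pos [0.4459 0.2658 0.2005] psi 1.8505 zax [-2.4e-03 -9.0e-04 -1.0e+00] q [ 0.43 -0.15  1.97  0.    1.32  0.15] F [-0.   0.6  0.2] gap 0.599
tool shift mm [ -0.6   1.2 145.5] rot z needed 0.01
```

Emit:
{"method": "send_rows", "body": {
  "linear": [
    [0,1,20],
    [0,0,30],
    [0,0,30],
    [0,0,30],
    [0,0,23],
    [0,0,12],
    [0,0,0],
    [0,0,0],
    [0,0,0],
    [0,0,0],
    [0,0,0]
  ],
  "rotation": [
    [0,0,0.01],
    [0,0,0],
    [0,0,0],
    [0,0,0],
    [0,0,0],
    [0,0,0],
    [0,0,0],
    [0,0,0],
    [0,0,0],
    [0,0,0],
    [0,0,0]
  ],
  "gripper": [0.6,0.6,0.6,0.6,0.6,0.6,0.6,0,0,0,0]
}}

```text
clock: 17.05
position: [0.4488, 0.2664, 0.0583]
tcp_rot: [[-0.265, 0.964, 0.002], [0.964, 0.265, 0.001], [0.0, 0.002, -1.0]]
force: [-0.7, 0.4, 4.9]
finger_gap: 0.256
finger_force: 58.3
```

```bash
python3 - <<'E'
from h import *
go(.498,-.1068,.055)
E
```

```text
clk 17.05 pos [0.4488 0.2664 0.0583] psi 1.8389 zax [ 1.8e-03  9.0e-04 -1.0e+00] q [0.43 0.02 2.07 0.   1.05 0.16] F [-0.7  0.4  4.9] gap 0.256
tool shift mm [-372.9  -51.4    3. ] rot z needed None
```

Emit:
{"method": "send_rows", "body": {
  "linear": [
    [0,0,-15],
    [0,0,-30],
    [0,0,-35],
    [0,0,-35],
    [0,0,-30],
    [-12,-2,0],
    [-34,-5,0],
    [-40,-5,0],
    [-40,-6,0],
    [-40,-6,0],
    [-40,-6,0],
    [-40,-6,0]
  ],
  "rotation": [
    [0,0,0],
    [0,0,0],
    [0,0,0],
    [0,0,0],
    [0,0,0],
    [0,0,0],
    [0,0,0],
    [0,0,0],
    [0,0,0],
    [0,0,0],
    [0,0,0],
    [0,0,0]
  ],
  "gripper": [0,0,0,0,0,0,0,0,0,0,0,0]
}}

```text
clock: 18.55
position: [0.4773, 0.0175, 0.2003]
tcp_rot: [[-0.264, 0.964, -0.003], [0.964, 0.264, -0.0], [0.001, -0.002, -1.0]]
force: [-0.2, -0.8, -0.5]
finger_gap: 0.249
finger_force: 58.9
```

Emit:
{"method": "send_rows", "body": {
  "linear": [
    [-40,-5,0],
    [-40,-5,0],
    [-33,-4,0],
    [-14,-2,0],
    [0,0,0],
    [0,0,0],
    [0,0,0],
    [0,0,0],
    [0,0,0],
    [0,0,0],
    [0,0,0],
    [0,0,0]
  ],
  "rotation": [
    [0,0,0],
    [0,0,0],
    [0,0,0],
    [0,0,-0.06],
    [0,0,-0.17],
    [0,0,-0.17],
    [0,0,-0.17],
    [0,0,-0.17],
    [0,0,-0.17],
    [0,0,-0.17],
    [0,0,-0.17],
    [0,0,-0.1]
  ],
  "gripper": [0,0,0,0,0,0,0,0,0,0,0,0]
}}

```text
clock: 20.05
position: [0.4953, -0.1077, 0.2001]
tcp_rot: [[-0.999, -0.05, -0.003], [-0.05, 0.999, 0.001], [0.003, 0.001, -1.0]]
force: [-0.4, -0.2, -0.4]
finger_gap: 0.259
finger_force: 58.9
```

Emit:
{"method": "send_rows", "body": {
  "linear": [
    [0,0,0],
    [0,0,0]
  ],
  "rotation": [
    [0,0,-0.01],
    [0,0,0]
  ],
  "gripper": [0,0]
}}

```text
clock: 20.3
position: [0.4961, -0.1076, 0.2011]
tcp_rot: [[-0.998, -0.056, -0.001], [-0.056, 0.998, 0.0], [0.001, 0.0, -1.0]]
force: [-1.2, 0.2, -1.1]
finger_gap: 0.25
finger_force: 58.9
```

```bash
python3 - <<'E'
from h import *
go(.498,-.1068,.1,3.199)
E
```

```text
clk 20.3 pos [ 0.4961 -0.1076  0.2011] psi -3.086 zax [-1.4e-03  4.0e-04 -1.0e+00] q [-0.32 -0.17  1.99 -0.    1.32 -1.95] F [-1.2  0.2 -1.1] gap 0.25
tool shift mm [ -2.1   0.6 101.1] rot z needed -0.002
```

Emit:
{"method": "send_rows", "body": {
  "linear": [
    [-2,0.6,20],
    [0,0,40],
    [0,0,30],
    [0,0,8],
    [0,0,0]
  ],
  "rotation": [
    [0,0,0],
    [0,0,0],
    [0,0,0],
    [0,0,0],
    [0,0,0]
  ],
  "gripper": [0,0,0,0,0]
}}

```text
clock: 20.92
position: [0.4983, -0.1066, 0.1033]
tcp_rot: [[-0.998, -0.057, -0.001], [-0.057, 0.998, 0.0], [0.001, 0.001, -1.0]]
force: [-0.1, 0.6, -0.6]
finger_gap: 0.249
finger_force: 59.0
```

```bash
cat > look.py <<'E'
from h import *
from workcell import vision
import cv2,sys
a=vision.get_image("side");b=vision.get_image("wrist")
A=cv2.resize(a["img"][130:225,270:390],None,fx=3.5,fy=3.5,interpolation=cv2.INTER_CUBIC)
B=cv2.resize(b["img"][100:330,200:360],None,fx=2,fy=2,interpolation=cv2.INTER_CUBIC)
H=max(A.shape[0],B.shape[0]);P=lambda i:cv2.copyMakeBorder(i,0,H-i.shape[0],0,0,0)
cv2.imwrite(sys.argv[1],np.hstack([P(A),P(B)]))
E
python3 look.py pics/p2.png;python3 -c "from h import *;go(.498,-.1068,.055,3.199)"
```

```text
clk 21.02 pos [ 0.4996 -0.107   0.1053] psi -3.0844 zax [ 2.e-03 -7.e-04 -1.e+00] q [-0.32 -0.07  2.07 -0.    1.14 -1.94] F [-0.4 -0.5 -0.1] gap 0.251
tool shift mm [ 1.7  0.4 50.2] rot z needed -0.0
```

View pics/p2.png

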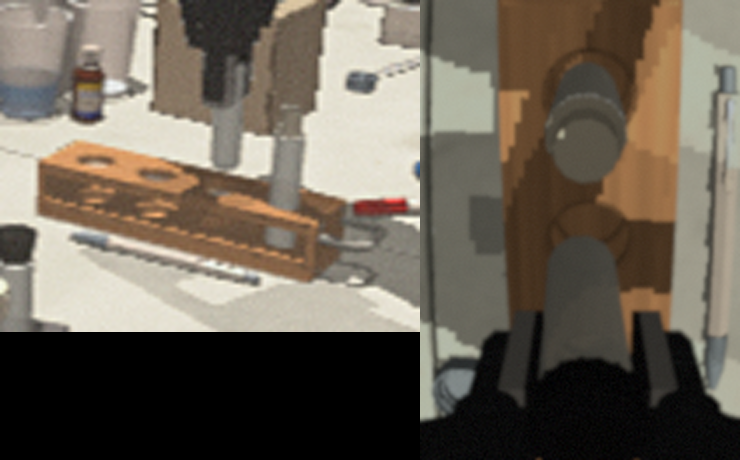

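The slim-cap tube is seated in hole 1, its foot visible at crop (282,240). The dropper tube hangs over hole 2 with its foot about 1–2 mm left of the hole centre (583 against 589), so I'll shift +1 mm in tool y and lower.

Emit:
{"method": "send_rows", "body": {
  "linear": [
    [0,1,0],
    [0,0,10],
    [0,0,15],
    [0,0,13],
    [0,0,6],
    [0,0,2],
    [0,0,0]
  ],
  "rotation": [
    [0,0,0],
    [0,0,0],
    [0,0,0],
    [0,0,0],
    [0,0,0],
    [0,0,0],
    [0,0,0]
  ],
  "gripper": [0,0,0,0,0,0,0]
}}

```text
clock: 21.9
position: [0.4987, -0.1058, 0.0581]
tcp_rot: [[-0.998, -0.057, 0.0], [-0.057, 0.998, -0.0], [-0.0, -0.0, -1.0]]
force: [-0.5, 0.5, -1.0]
finger_gap: 0.254
finger_force: 59.0
```

Emit:
{"method": "send_rows", "body": {
  "linear": [
    [0,0,1.5],
    [0,0,1],
    [0,0,0]
  ],
  "rotation": [
    [0,0,0],
    [0,0,0],
    [0,0,0]
  ],
  "gripper": [0,0,0]
}}

```text
clock: 22.28
position: [0.4986, -0.1058, 0.0556]
tcp_rot: [[-0.998, -0.057, 0.0], [-0.057, 0.998, -0.0], [-0.0, -0.0, -1.0]]
force: [-0.0, -1.1, -1.5]
finger_gap: 0.252
finger_force: 59.0
```

Seating is expected near 52 mm.

Emit:
{"method": "send_rows", "body": {
  "linear": [
    [0,0,1.5],
    [0,0,1],
    [0,0,0]
  ],
  "rotation": [
    [0,0,0],
    [0,0,0],
    [0,0,0]
  ],
  "gripper": [0,0,0]
}}

```text
clock: 22.65
position: [0.4985, -0.1057, 0.0529]
tcp_rot: [[-0.998, -0.057, -0.0], [-0.057, 0.998, 0.0], [0.0, 0.0, -1.0]]
force: [0.3, 0.3, 0.3]
finger_gap: 0.254
finger_force: 59.0
```

Emit:
{"method": "send_rows", "body": {
  "linear": [
    [0,0,1],
    [0,0,0]
  ],
  "rotation": [
    [0,0,0],
    [0,0,0]
  ],
  "gripper": [0,0]
}}

```text
clock: 22.9
position: [0.4988, -0.1058, 0.0523]
tcp_rot: [[-0.998, -0.057, 0.0], [-0.057, 0.998, -0.0], [-0.0, -0.0, -1.0]]
force: [-0.9, 0.4, 1.1]
finger_gap: 0.253
finger_force: 59.0
```

Emit:
{"method": "send_rows", "body": {
  "linear": [
    [0,0,0.8],
    [0,0,0]
  ],
  "rotation": [
    [0,0,0],
    [0,0,0]
  ],
  "gripper": [0,0]
}}

```text
clock: 23.15
position: [0.4994, -0.1058, 0.0522]
tcp_rot: [[-0.998, -0.057, 0.002], [-0.057, 0.998, -0.0], [-0.002, -0.0, -1.0]]
force: [-0.7, 1.3, 5.0]
finger_gap: 0.254
finger_force: 58.7
```

Seated: 5 N of contact at 52 mm. Releasing and going for the screw-cap tube.

Emit:
{"method": "send_rows", "body": {
  "linear": [
    [0,0,0],
    [0,0,0],
    [0,0,0],
    [0,0,-10],
    [0,0,-30],
    [0,0,-40],
    [0,0,-40],
    [0,0,-30],
    [1,15,0],
    [2,36,0],
    [2,40,0],
    [2,40,0]
  ],
  "rotation": [
    [0,0,0],
    [0,0,0],
    [0,0,0],
    [0,0,0],
    [0,0,0],
    [0,0,0],
    [0,0,0],
    [0,0,0],
    [0,0,0],
    [0,0,0],
    [0,0,0],
    [0,0,0]
  ],
  "gripper": [0.6,0.6,0.6,0.6,0.6,0.6,0.6,0.6,0.6,0.6,0.6,0.6]
}}

```text
clock: 24.65
position: [0.4827, 0.0264, 0.1996]
tcp_rot: [[-0.998, -0.057, -0.002], [-0.057, 0.998, 0.0], [0.002, 0.001, -1.0]]
force: [-0.7, -0.8, -0.4]
finger_gap: 0.606
finger_force: 0.0
```

Emit:
{"method": "send_rows", "body": {
  "linear": [
    [2,40,0],
    [2,40,0],
    [2,40,0],
    [2,36,0],
    [2,25,0],
    [2,14,0],
    [0,0,0],
    [0,0,0],
    [0,0,0],
    [0,0,0],
    [0,0,0],
    [0,0,0]
  ],
  "rotation": [
    [0,0,0],
    [0,0,0],
    [0,0,0],
    [0,0,0],
    [0,0,0],
    [0,0,0.07],
    [0,0,0.17],
    [0,0,0.17],
    [0,0,0.17],
    [0,0,0.17],
    [0,0,0.17],
    [0,0,0.17]
  ],
  "gripper": [0.6,0.6,0.6,0.6,0.6,0.6,0.6,0.6,0.6,0.6,0.6,0.6]
}}

```text
clock: 26.15
position: [0.4596, 0.2189, 0.1994]
tcp_rot: [[-0.508, 0.861, -0.003], [0.861, 0.508, -0.001], [0.001, -0.003, -1.0]]
force: [-0.3, 0.4, 0.3]
finger_gap: 0.599
finger_force: 0.0
```

Emit:
{"method": "send_rows", "body": {
  "linear": [
    [0,0,0],
    [0,0,0],
    [0,0,0]
  ],
  "rotation": [
    [0,0,0.17],
    [0,0,0.098],
    [0,0,0]
  ],
  "gripper": [0.6,0.6,0.6]
}}

```text
clock: 26.52
position: [0.4598, 0.2188, 0.1997]
tcp_rot: [[-0.268, 0.963, -0.002], [0.963, 0.268, -0.001], [0.0, -0.002, -1.0]]
force: [0.3, 0.1, -0.0]
finger_gap: 0.601
finger_force: 0.0
```

```bash
python3 -c "from h import *;go(.4603,.2187,.065,1.841)"
```

```text
clk 26.52 pos [0.4598 0.2188 0.1997] psi 1.8425 zax [-2.4e-03 -6.0e-04 -1.0e+00] q [ 0.34 -0.17  1.99  0.    1.32  0.07] F [ 0.3  0.1 -0. ] gap 0.601
tool shift mm [ -0.3   0.8 134.7] rot z needed 0.001
```

Emit:
{"method": "send_rows", "body": {
  "linear": [
    [0,0.5,20],
    [0,0,30],
    [0,0,30],
    [0,0,30],
    [0,0,16],
    [0,0,8.5],
    [0,0,0],
    [0,0,0],
    [0,0,0],
    [0,0,0],
    [0,0,0]
  ],
  "rotation": [
    [0,0,0],
    [0,0,0],
    [0,0,0],
    [0,0,0],
    [0,0,0],
    [0,0,0],
    [0,0,0],
    [0,0,0],
    [0,0,0],
    [0,0,0],
    [0,0,0]
  ],
  "gripper": [0.6,0.6,0.6,0.6,0.6,0.6,0.6,0,0,0,0]
}}

```text
clock: 27.9
position: [0.4624, 0.2191, 0.0681]
tcp_rot: [[-0.267, 0.964, 0.002], [0.964, 0.267, 0.001], [0.0, 0.002, -1.0]]
force: [-0.8, -0.2, 5.9]
finger_gap: 0.3
finger_force: 58.8
```

```bash
python3 -c "from h import *;go(.548,-.104,.065)"
```

```text
clk 27.9 pos [0.4624 0.2191 0.0681] psi 1.8408 zax [ 2.1e-03  8.0e-04 -1.0e+00] q [ 0.34 -0.02  2.09  0.    1.07  0.07] F [-0.8 -0.2  5.9] gap 0.3
tool shift mm [-334.2   -3.7    3. ] rot z needed None
```

Emit:
{"method": "send_rows", "body": {
  "linear": [
    [0,0,-15],
    [0,0,-30],
    [0,0,-35],
    [0,0,-35],
    [0,0,-20],
    [-12,0,0],
    [-34,0,0],
    [-40,0,0],
    [-40,0,0],
    [-40,0,0],
    [-40,0,0],
    [-40,0,0]
  ],
  "rotation": [
    [0,0,0],
    [0,0,0],
    [0,0,0],
    [0,0,0],
    [0,0,0],
    [0,0,0],
    [0,0,0],
    [0,0,0],
    [0,0,0],
    [0,0,0],
    [0,0,0],
    [0,0,0]
  ],
  "gripper": [0,0,0,0,0,0,0,0,0,0,0,0]
}}

```text
clock: 29.4
position: [0.526, -0.0202, 0.1993]
tcp_rot: [[-0.266, 0.964, -0.004], [0.964, 0.266, 0.0], [0.001, -0.003, -1.0]]
force: [0.2, 0.5, 0.3]
finger_gap: 0.302
finger_force: 59.4
```

Emit:
{"method": "send_rows", "body": {
  "linear": [
    [-40,0,0],
    [-34,-2,0],
    [-14,-2,0],
    [0,0,0],
    [0,0,0],
    [0,0,0],
    [0,0,0],
    [0,0,0],
    [0,0,0],
    [0,0,0],
    [0,0,0],
    [0,0,0]
  ],
  "rotation": [
    [0,0,0],
    [0,0,0],
    [0,0,-0.07],
    [0,0,-0.17],
    [0,0,-0.17],
    [0,0,-0.17],
    [0,0,-0.17],
    [0,0,-0.17],
    [0,0,-0.17],
    [0,0,-0.17],
    [0,0,-0.098],
    [0,0,0]
  ],
  "gripper": [0,0,0,0,0,0,0,0,0,0,0,0]
}}

```text
clock: 30.9
position: [0.5455, -0.1045, 0.1995]
tcp_rot: [[-0.998, -0.055, -0.004], [-0.055, 0.998, 0.001], [0.003, 0.001, -1.0]]
force: [0.0, 0.4, -1.0]
finger_gap: 0.301
finger_force: 59.4
```

```bash
python3 -c "from h import *;go(.548,-.104,.115,3.199)"
```

```text
clk 30.9 pos [ 0.5455 -0.1045  0.1995] psi -3.0861 zax [-3.5e-03  8.0e-04 -1.0e+00] q [-0.29 -0.06  1.89 -0.    1.31 -1.91] F [ 0.   0.4 -1. ] gap 0.301
tool shift mm [-2.8  0.3 84.5] rot z needed -0.002
```

Emit:
{"method": "send_rows", "body": {
  "linear": [
    [-2,0.5,20],
    [0,0,35],
    [0,0,23],
    [0,0,7],
    [0,0,0]
  ],
  "rotation": [
    [0,0,0],
    [0,0,0],
    [0,0,0],
    [0,0,0],
    [0,0,0]
  ],
  "gripper": [0,0,0,0,0]
}}

```text
clock: 31.52
position: [0.5482, -0.1035, 0.1157]
tcp_rot: [[-0.998, -0.057, -0.002], [-0.057, 0.998, 0.0], [0.002, 0.001, -1.0]]
force: [0.2, -0.6, -0.0]
finger_gap: 0.3
finger_force: 59.4
```

```bash
python3 look.py pics/p3.png;python3 -c "from h import *;go(.548,-.104,.062,3.199)"
```

```text
clk 31.62 pos [ 0.5493 -0.1038  0.1176] psi -3.0846 zax [ 1.5e-03 -4.0e-04 -1.0e+00] q [-0.28  0.02  1.96  0.    1.16 -1.91] F [-0.8  0.3 -0.3] gap 0.305
tool shift mm [ 1.4 -0.1 55.6] rot z needed -0.0
```

View pics/p3.png

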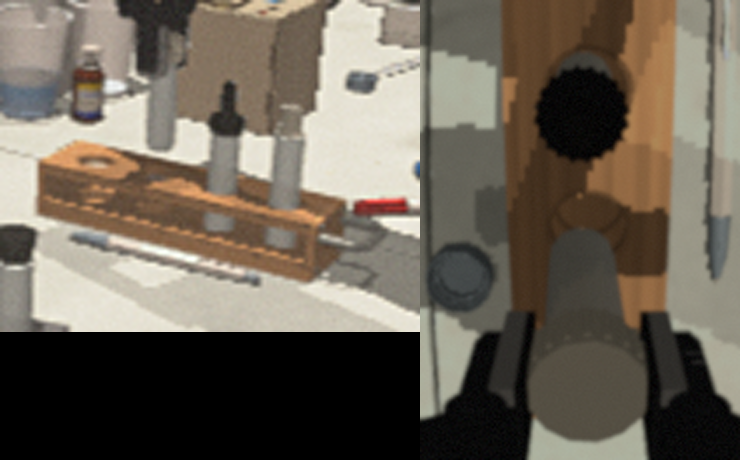

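The slim-cap and dropper tubes stand seated in holes 1 and 2. The screw-cap tube is over hole 3, its foot at about 582 against the hole at 590, so I'll nudge +1.2 mm and lower.

Emit:
{"method": "send_rows", "body": {
  "linear": [
    [0.5,1.2,0],
    [0,0,10],
    [0,0,15],
    [0,0,15],
    [0,0,7],
    [0,0,3],
    [0,0,0]
  ],
  "rotation": [
    [0,0,0],
    [0,0,0],
    [0,0,0],
    [0,0,0],
    [0,0,0],
    [0,0,0],
    [0,0,0]
  ],
  "gripper": [0,0,0,0,0,0,0]
}}

```text
clock: 32.5
position: [0.5482, -0.1025, 0.0666]
tcp_rot: [[-0.998, -0.057, -0.0], [-0.057, 0.998, 0.0], [0.0, 0.0, -1.0]]
force: [0.7, -0.5, -1.0]
finger_gap: 0.299
finger_force: 59.4
```

Emit:
{"method": "send_rows", "body": {
  "linear": [
    [0,0,1.5],
    [0,0,1],
    [0,0,0]
  ],
  "rotation": [
    [0,0,0],
    [0,0,0],
    [0,0,0]
  ],
  "gripper": [0,0,0]
}}

```text
clock: 32.88
position: [0.5481, -0.1025, 0.0644]
tcp_rot: [[-0.998, -0.057, 0.0], [-0.057, 0.998, -0.0], [-0.0, -0.0, -1.0]]
force: [-0.1, 0.7, 0.4]
finger_gap: 0.304
finger_force: 59.4
```

Emit:
{"method": "send_rows", "body": {
  "linear": [
    [0,0,1],
    [0,0,0]
  ],
  "rotation": [
    [0,0,0],
    [0,0,0]
  ],
  "gripper": [0,0]
}}

```text
clock: 33.12
position: [0.548, -0.1024, 0.0632]
tcp_rot: [[-0.998, -0.057, -0.0], [-0.057, 0.998, 0.0], [0.0, 0.0, -1.0]]
force: [0.4, 0.4, -0.7]
finger_gap: 0.299
finger_force: 59.4
```

Emit:
{"method": "send_rows", "body": {
  "linear": [
    [0,0,1],
    [0,0,0]
  ],
  "rotation": [
    [0,0,0],
    [0,0,0]
  ],
  "gripper": [0,0]
}}

```text
clock: 33.38
position: [0.5482, -0.1024, 0.0623]
tcp_rot: [[-0.998, -0.057, 0.0], [-0.057, 0.998, -0.0], [-0.0, -0.0, -1.0]]
force: [-0.2, -0.4, -0.4]
finger_gap: 0.297
finger_force: 59.5
```

Emit:
{"method": "send_rows", "body": {
  "linear": [
    [0,0,0.8],
    [0,0,0]
  ],
  "rotation": [
    [0,0,0],
    [0,0,0]
  ],
  "gripper": [0,0]
}}

```text
clock: 33.62
position: [0.5486, -0.1024, 0.0621]
tcp_rot: [[-0.998, -0.057, 0.001], [-0.057, 0.998, -0.0], [-0.001, -0.0, -1.0]]
force: [-0.6, 0.3, 3.8]
finger_gap: 0.301
finger_force: 59.7
```

Seated. Releasing and going for the stopper tube.

Emit:
{"method": "send_rows", "body": {
  "linear": [
    [0,0,0],
    [0,0,0],
    [0,0,0],
    [0,0,-10],
    [0,0,-30],
    [0,0,-40],
    [0,0,-40],
    [0,0,-17],
    [3,14,0],
    [7,34,0],
    [8,38,0],
    [8,38,0]
  ],
  "rotation": [
    [0,0,0],
    [0,0,0],
    [0,0,0],
    [0,0,0],
    [0,0,0],
    [0,0,0],
    [0,0,0],
    [0,0,0],
    [0,0,0],
    [0,0,0],
    [0,0,0],
    [0,0,0]
  ],
  "gripper": [0.6,0.6,0.6,0.6,0.6,0.6,0.6,0.6,0.6,0.6,0.6,0.6]
}}

```text
clock: 35.12
position: [0.5129, 0.0217, 0.1955]
tcp_rot: [[-0.998, -0.057, -0.005], [-0.057, 0.998, 0.001], [0.005, 0.001, -1.0]]
force: [0.1, 0.4, -0.4]
finger_gap: 0.601
finger_force: 0.0
```

Emit:
{"method": "send_rows", "body": {
  "linear": [
    [8,38,0],
    [8,38,0],
    [8,38,0],
    [7,28,0],
    [2,11,0],
    [0,0,0],
    [0,0,0],
    [0,0,0],
    [0,0,0],
    [0,0,0],
    [0,0,0],
    [0,0,0]
  ],
  "rotation": [
    [0,0,0],
    [0,0,0],
    [0,0,0],
    [0,0,0],
    [0,0,0.07],
    [0,0,0.17],
    [0,0,0.17],
    [0,0,0.17],
    [0,0,0.17],
    [0,0,0.17],
    [0,0,0.17],
    [0,0,0.17]
  ],
  "gripper": [0.6,0.6,0.6,0.6,0.6,0.6,0.6,0.6,0.6,0.6,0.6,0.6]
}}

```text
clock: 36.62
position: [0.4714, 0.171, 0.1955]
tcp_rot: [[-0.355, 0.935, -0.005], [0.935, 0.355, -0.001], [0.001, -0.005, -1.0]]
force: [0.3, 0.0, 0.3]
finger_gap: 0.602
finger_force: 0.0
```

Emit:
{"method": "send_rows", "body": {
  "linear": [
    [0,0,0],
    [0,0,0]
  ],
  "rotation": [
    [0,0,0.098],
    [0,0,0]
  ],
  "gripper": [0.6,0.6]
}}

```text
clock: 36.88
position: [0.4717, 0.171, 0.196]
tcp_rot: [[-0.268, 0.963, -0.004], [0.963, 0.268, -0.001], [0.0, -0.004, -1.0]]
force: [-0.8, 0.4, 0.2]
finger_gap: 0.604
finger_force: 0.0
```

```bash
python3 -c "from h import *;go(.4733,.1707,.055,1.841)"
```

```text
clk 36.88 pos [0.4717 0.171  0.196 ] psi 1.8425 zax [-4.1e-03 -8.0e-04 -1.0e+00] q [ 0.24 -0.18  2.01  0.    1.32 -0.03] F [-0.8  0.4  0.2] gap 0.604
tool shift mm [ -0.7   2.  141. ] rot z needed 0.002
```

Emit:
{"method": "send_rows", "body": {
  "linear": [
    [0,1,20],
    [0,0,30],
    [0,0,30],
    [0,0,30],
    [0,0,20],
    [0,0,11],
    [0,0,0],
    [0,0,0],
    [0,0,0],
    [0,0,0],
    [0,0,0]
  ],
  "rotation": [
    [0,0,0],
    [0,0,0],
    [0,0,0],
    [0,0,0],
    [0,0,0],
    [0,0,0],
    [0,0,0],
    [0,0,0],
    [0,0,0],
    [0,0,0],
    [0,0,0]
  ],
  "gripper": [0.6,0.6,0.6,0.6,0.6,0.6,0.6,0,0,0,0]
}}

```text
clock: 38.25
position: [0.4752, 0.1712, 0.0585]
tcp_rot: [[-0.267, 0.964, 0.002], [0.964, 0.267, 0.001], [-0.0, 0.002, -1.0]]
force: [0.8, -0.1, 4.2]
finger_gap: 0.23
finger_force: 58.2
```

```bash
python3 -c "from h import *;go(.5979,-.1011,.055)"
```

```text
clk 38.25 pos [0.4752 0.1712 0.0585] psi 1.8408 zax [ 2.1e-03  6.0e-04 -1.0e+00] q [ 0.24 -0.02  2.11  0.    1.05 -0.03] F [ 0.8 -0.1  4.2] gap 0.23
tool shift mm [-295.2   45.6    3.6] rot z needed None
```

Emit:
{"method": "send_rows", "body": {
  "linear": [
    [0,0,-15],
    [0,0,-30],
    [0,0,-35],
    [0,0,-35],
    [0,0,-30],
    [-12,2,0],
    [-34,5,0],
    [-40,6,0],
    [-40,6,0],
    [-40,6,0],
    [-40,6,0],
    [-40,6,0]
  ],
  "rotation": [
    [0,0,0],
    [0,0,0],
    [0,0,0],
    [0,0,0],
    [0,0,0],
    [0,0,0],
    [0,0,0],
    [0,0,0],
    [0,0,0],
    [0,0,0],
    [0,0,0],
    [0,0,0]
  ],
  "gripper": [0,0,0,0,0,0,0,0,0,0,0,0]
}}

```text
clock: 39.75
position: [0.575, -0.058, 0.2006]
tcp_rot: [[-0.266, 0.964, -0.003], [0.964, 0.266, 0.0], [0.001, -0.003, -1.0]]
force: [0.5, -0.4, 0.1]
finger_gap: 0.234
finger_force: 58.0
```

Emit:
{"method": "send_rows", "body": {
  "linear": [
    [-35,6,0],
    [-14,3,0],
    [0,0,0],
    [0,0,0],
    [0,0,0],
    [0,0,0],
    [0,0,0],
    [0,0,0],
    [0,0,0],
    [0,0,0],
    [0,0,0]
  ],
  "rotation": [
    [0,0,0],
    [0,0,-0.07],
    [0,0,-0.17],
    [0,0,-0.17],
    [0,0,-0.17],
    [0,0,-0.17],
    [0,0,-0.17],
    [0,0,-0.17],
    [0,0,-0.17],
    [0,0,-0.098],
    [0,0,0]
  ],
  "gripper": [0,0,0,0,0,0,0,0,0,0,0]
}}

```text
clock: 41.12
position: [0.5964, -0.1014, 0.2007]
tcp_rot: [[-0.998, -0.056, -0.003], [-0.056, 0.998, 0.001], [0.003, 0.001, -1.0]]
force: [0.8, 0.1, -0.6]
finger_gap: 0.232
finger_force: 58.0
```

```bash
python3 -c "from h import *;go(.5979,-.1005,.104,3.199)"
```

```text
clk 41.12 pos [ 0.5964 -0.1014  0.2007] psi -3.086 zax [-2.7e-03  5.0e-04 -1.0e+00] q [-0.26  0.05  1.78 -0.    1.31 -1.88] F [ 0.8  0.1 -0.6] gap 0.232
tool shift mm [-1.8  0.8 96.7] rot z needed -0.002
```

Emit:
{"method": "send_rows", "body": {
  "linear": [
    [-1,1,20],
    [0,0,40],
    [0,0,29],
    [0,0,7],
    [0,0,0]
  ],
  "rotation": [
    [0,0,0],
    [0,0,0],
    [0,0,0],
    [0,0,0],
    [0,0,0]
  ],
  "gripper": [0,0,0,0,0]
}}

```text
clock: 41.75
position: [0.5979, -0.0999, 0.1056]
tcp_rot: [[-0.998, -0.057, -0.001], [-0.057, 0.998, 0.0], [0.001, 0.0, -1.0]]
force: [-0.4, 0.5, -0.1]
finger_gap: 0.231
finger_force: 58.0
```

```bash
python3 look.py pics/p4.png;python3 -c "from h import *;go(.5979,-.1005,.0525,3.199)"
```

```text
clk 41.85 pos [ 0.5992 -0.1002  0.1077] psi -3.0846 zax [ 2.1e-03 -6.0e-04 -1.0e+00] q [-0.25  0.14  1.85 -0.    1.15 -1.88] F [ 0.8  0.2 -0.6] gap 0.231
tool shift mm [ 1.4 -0.2 55.2] rot z needed -0.0
```

View pics/p4.png

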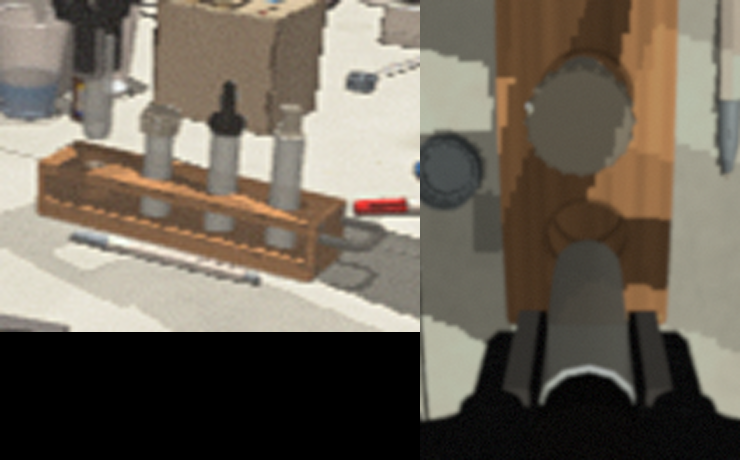

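Three tubes stand upright in holes 1–3. The stopper tube is centred over hole 4 (foot 586, hole 587). Lowering.

Emit:
{"method": "send_rows", "body": {
  "linear": [
    [0.7,0,10],
    [0,0,15],
    [0,0,15],
    [0,0,6],
    [0,0,2],
    [0,0,0]
  ],
  "rotation": [
    [0,0,0],
    [0,0,0],
    [0,0,0],
    [0,0,0],
    [0,0,0],
    [0,0,0]
  ],
  "gripper": [0,0,0,0,0,0]
}}

```text
clock: 42.6
position: [0.5978, -0.1001, 0.0585]
tcp_rot: [[-0.998, -0.057, 0.0], [-0.057, 0.998, -0.0], [-0.0, -0.0, -1.0]]
force: [0.2, 0.2, -0.9]
finger_gap: 0.233
finger_force: 58.0
```

Emit:
{"method": "send_rows", "body": {
  "linear": [
    [0,0,1.5],
    [0,0,1],
    [0,0,0]
  ],
  "rotation": [
    [0,0,0],
    [0,0,0],
    [0,0,0]
  ],
  "gripper": [0,0,0]
}}

```text
clock: 42.98
position: [0.5976, -0.1, 0.056]
tcp_rot: [[-0.998, -0.057, 0.0], [-0.057, 0.998, -0.0], [-0.0, -0.0, -1.0]]
force: [-0.0, 0.0, -0.5]
finger_gap: 0.229
finger_force: 58.0
```

Emit:
{"method": "send_rows", "body": {
  "linear": [
    [0,0,1],
    [0,0,0]
  ],
  "rotation": [
    [0,0,0],
    [0,0,0]
  ],
  "gripper": [0,0]
}}

```text
clock: 43.22
position: [0.5975, -0.1, 0.0548]
tcp_rot: [[-0.998, -0.057, -0.0], [-0.057, 0.998, 0.0], [0.0, 0.0, -1.0]]
force: [0.4, 0.4, -1.1]
finger_gap: 0.232
finger_force: 58.0
```

Emit:
{"method": "send_rows", "body": {
  "linear": [
    [0,0,1],
    [0,0,0.7],
    [0,0,0]
  ],
  "rotation": [
    [0,0,0],
    [0,0,0],
    [0,0,0]
  ],
  "gripper": [0,0,0]
}}

```text
clock: 43.6
position: [0.5975, -0.1, 0.0531]
tcp_rot: [[-0.998, -0.057, -0.0], [-0.057, 0.998, 0.0], [0.0, 0.0, -1.0]]
force: [0.2, -0.6, -1.5]
finger_gap: 0.23
finger_force: 58.0
```

Emit:
{"method": "send_rows", "body": {
  "linear": [
    [0,0,0.6],
    [0,0,0]
  ],
  "rotation": [
    [0,0,0],
    [0,0,0]
  ],
  "gripper": [0,0]
}}

```text
clock: 43.85
position: [0.5976, -0.1, 0.0527]
tcp_rot: [[-0.998, -0.057, 0.0], [-0.057, 0.998, 0.0], [-0.0, -0.0, -1.0]]
force: [0.7, 1.0, -0.1]
finger_gap: 0.236
finger_force: 58.2
```

Emit:
{"method": "send_rows", "body": {
  "linear": [
    [0,0,0.8],
    [0,0,0]
  ],
  "rotation": [
    [0,0,0],
    [0,0,0]
  ],
  "gripper": [0,0]
}}

```text
clock: 44.1
position: [0.5978, -0.1001, 0.0525]
tcp_rot: [[-0.998, -0.057, 0.0], [-0.057, 0.998, -0.0], [-0.0, -0.0, -1.0]]
force: [-2.4, 0.2, 5.2]
finger_gap: 0.233
finger_force: 58.5
```

Seated. Releasing, rising and backing off to the left.

Emit:
{"method": "send_rows", "body": {
  "linear": [
    [0,0,0],
    [0,0,0],
    [0,0,0],
    [0,0,-10],
    [0,0,-30],
    [0,0,-40],
    [0,0,-40],
    [0,0,-30],
    [0,30,0],
    [0,40,0],
    [0,40,0],
    [0,40,0]
  ],
  "rotation": [
    [0,0,0],
    [0,0,0],
    [0,0,0],
    [0,0,0],
    [0,0,0],
    [0,0,0],
    [0,0,0],
    [0,0,0],
    [0,0,0],
    [0,0,0],
    [0,0,0],
    [0,0,0]
  ],
  "gripper": [0.6,0.6,0.6,0.6,0.6,0.6,0.6,0.6,0.6,0.6,0.6,0.6]
}}

```text
clock: 45.6
position: [0.589, 0.0509, 0.2028]
tcp_rot: [[-0.998, -0.057, 0.001], [-0.057, 0.998, 0.0], [-0.001, -0.0, -1.0]]
force: [0.4, -0.3, 0.6]
finger_gap: 0.599
finger_force: 0.0
```

Emit:
{"method": "send_rows", "body": {
  "linear": [
    [0,20,0],
    [0,0,0],
    [0,0,0]
  ],
  "rotation": [
    [0,0,0],
    [0,0,0],
    [0,0,0]
  ],
  "gripper": [0.6,0.6,0.6]
}}

```text
clock: 45.98
position: [0.588, 0.0687, 0.2019]
tcp_rot: [[-0.998, -0.056, 0.0], [-0.056, 0.998, -0.001], [-0.0, -0.001, -1.0]]
force: [0.0, 0.5, 0.1]
finger_gap: 0.6
finger_force: 0.0
```

```bash
python3 - <<'E'
from h import *
from workcell import vision
import cv2
t=vision.get_image("top")
for c,z in[((.4481,-.1097),.108),((.498,-.1068),.118),((.548,-.104),.088),((.5979,-.1011),.098)]:
    T=t["world_from_camera"];K=t["camera_matrix"];e=K@(T[:3,:3].T@(np.array([*c,z])-T[:3,3]));e/=e[2];print(e[:2].round(),z,dep(t,e[0],e[1]).round(3))
E
python3 look.py pics/p5.png
```

```text
[391. 242.] 0.108 [ 0.448 -0.11   0.108]
[391. 212.] 0.118 [ 0.498 -0.107  0.118]
[384. 185.] 0.088 [0.467 0.014 0.542]
[383. 156.] 0.098 [0.49  0.015 0.545]
```

View pics/p5.png

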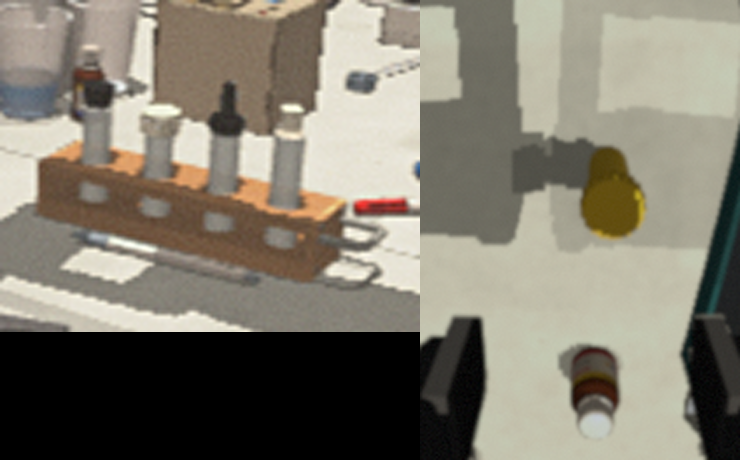

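From the handle at crop (350,240) the rack now holds the slim cap (288,160), dropper (226,145), screw cap (158,145) and stopper (97,130). All four are upright and seated, and the gripper is clear of everything.

```bash
python3 -c "from workcell import env;print(env.job_done())"
```

```text
the job is handed in; nothing more can be done
None
```

All four tubes are in the bench rack in the same order from its handle (slim cap, dropper, screw cap, stopper), each lowered until its foot touched the base and then released; the job was handed in at about 46 s.

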